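# Run the microscope's iris closed and set it to the marker

## Robot

A 6-joint arm with a two-finger parallel gripper is mounted at the origin on a cart in front of the work surface, level with it; the furniture and walls round the work are solid. World frame = base frame: x ahead of the robot, y to its left, z up, the work surface at z = 0. Lengths are in m, angles in rad, forces in N, time in s.
With the tool pointing down it reaches from about 0.225 to 0.875 m from the base axis. Payload 3.4 kg.
Tool frame: the origin (TCP) lies between the finger pads; the fingertips stand 19 mm ahead of it and the grasp point (between the pads) is the TCP; z points along the fingers, y is the line along which they close (so a half turn about z gives the same grasp; the last joint's range is limited). The gripper opens to 85 mm and grips with 20 to 120 N. Pads are 22 mm wide; open, the fingers measure 114 mm over their backs; the gripper's body (76 mm by 85 mm) begins 54 mm behind the grasp point. The pads swing forward as they close: fully open they stand 13 mm farther back than shut.
Start: joints at [1.079, 0.276, 1.505, -0, 1.361, -0.121], TCP at [0.208, 0.536, 0.25] pointing down, gripper open.
Joint ranges: [-2.89, 2.89], [-0.75, 2.08], [0.22, 2.7], [-1.18, 4.32], [0.11, 2.71], [-2.7, 2.7]. Speed limits (rad/s): [2.57, 2.57, 3.14, 3.14, 3.14, 3.14].

## Interface

Orientations are given as a unit quaternion [w, x, y, z].
In Python, from rig import get_state, imaging, ticket gives the robot as it stands. The module is installed in compiled form; this text tells all that it offers.
- The arm moves only by the shell command python3 -m inch 'ROWS' [FORCE]. ROWS is JSON, a list of rows, each an object with "claw": the opening, from -1 (shut) to 1 (fully open); "travel": the shift along the world's x, y, z in units of 200 mm (1.0 is 200 mm), a list of three; "turn": the turn about the world's z in units of 180 degrees (1.0 is 180 degrees). A call has 1 to 5 rows; each row is the pose to reach, as a shift and turn from the pose commanded when the call began, turning the shorter way round; what a row does not reach only later rows make up. A row lasts 1/10 s, in which the tool goes at most 50 mm and 8.59 degrees, less where a joint would pass 70% of its speed; a pose out of reach is approached as far as the arm can. A call with a number of a shift or a turn outside -1 to 1 is refused whole. A call with a gripper value outside its range is refused whole. The fingers move at their own pace and stop on an object; FORCE is the grip in N (left out, the last holds). Time passes only in rows, so rows that repeat a pose let the fingers close. It gives the time, the measured TCP pose, the force, the opening and the grip force at its end, in the units of the state.
- get_state(): the state, without advancing time (a new reading comes with each control period).
- imaging.get_image(name): name is "scene" or "top" or "wrist"; returns the picture (420x560x3 uint8, red, green, blue); there is no depth.
- imaging.camera_params(name): a dict with "camera_matrix" (3x3 intrinsics, pixels), "cam_to_world" (4x4, takes a point from camera to world coordinates); the wrist camera has in their place "T_tool_cam" (4x4, takes a point from camera to tool coordinates, whose origin is the TCP and whose axes are the flange's). Camera axes: x right, y down, z forward; pixel columns grow to the right and rows downward; lengths in m; the calibration is good to about 2 mm. The wrist camera is an equidistant fisheye: a pixel r from the principal point sees the ray r / f radians off the axis. A picture is of the moment at which its call begins: read the wrist's pose just before it. camera_params takes no time and is no camera call.
- ticket.sign_off(): hands the job in; it is judged then, once.
The state is a dict: "clock": time; "qpos": joint angles; "qd": joint speeds; "effort": joint torques, N m; "position": TCP position; "ee_rot": TCP orientation; "contact_force": force on the tool from outside, world axes, zero at the start; "moment": the same for the moment, N m; "width": finger opening in m; "gripper_force": force on a finger pad.
Only numpy, scipy, OpenCV 4.12 (cv2) and the standard library are available. Lean on these libraries where they do the work, as an engineer would, in place of code of your own. Each camera call takes 0.05 s, during which the arm holds its last target. There are 200 camera calls.

## Task

The iris on the microscope light base has just been cleaned. Push its lever round gently to the closed stop (front left) so that the leaves run home, then push it back open until the lever's pointer lines up with the brass marker clip on the rim of the scale. Only push the lever, never pinch or force it; leave the marker clip and the things lying round the base as they are, and finish with the hand clear.

Things in the scene. Friction and masses are not known exactly. Their poses are not given: they have to be found in the camera images.
- light_base: Microscope light base, fixed: white housing, flat top 44 mm above the bench, round aluminium scale plate with the iris on it. Origin: on the bench, straight below the iris centre; z up, -x to its front (brightness knob), +y to the left seen from the front. Housing x -112 to +132, y -110 to +110 mm. Behind the iris, at x = +114, a 22 mm steel column, 234 mm high, with a 35 mm foot.
- iris_center (a point): Centre of the iris, on the vertical axis of its dark steel ring (106 mm across, top 61 mm above the bench); 61 mm above the bench. Only the lever's grip is higher than 61 mm within 84 mm of this axis.
- iris_ring (a joint): Angle (rad) of the iris ring with its lever about the iris axis, counter-clockwise from above. 0 = closed stop, lever to the front left; 1.745 = open stop, lever to the front right. In the base's frame the lever points at 2.269 + value rad from +x. Friction about 0.12 N m (1.7 N at the grip), no spring: it stays where it is left. Both stops are hard.
- lever_grip (a point): Middle of the lever's upright grip, a black paddle 12 mm thick along the arc and 14 mm wide, 71 mm from the iris axis, standing 59 to 92 mm above the bench; this point is 76 mm above the bench. Push it sideways round the arc.
- lever_pointer (a point): Point just off the slim outer end of the lever (4.5 mm wide), 88.5 mm from the iris axis, 54.5 mm above the bench; turns with the lever. It is to meet the marker nib.
- marker_nib (a point): Inner end of the nib (4 mm wide) of the brass marker clip, 88.5 mm from the iris axis. The clip, 12 mm wide, top 54 mm above the bench, rides stiffly on the raised rim of the scale plate, 89 to 110 mm from the axis; it stands elsewhere at each start, 0.6 to 1.3 rad on the scale of iris_ring. With the lever at the marker, lever_pointer and marker_nib coincide seen from above.
- precision_driver: Bystander, loose: yellow-handled precision screwdriver, 161 mm long, lying. Origin: centre of its underside.
- long_tweezers: Bystander, loose: long steel tweezers, 163 mm, lying. Origin: centre of its underside.
- tape: Bystander, loose: roll of black tape, 67 mm across, 18 mm high. Origin: centre of its underside.
- spool: Bystander, loose: spool of solder wire, 53 mm across, 32 mm high. Origin: centre of its underside.
- rubber: Bystander, loose: small green and white eraser, 43x24x12 mm. Origin: centre of its underside.
- opening_tool: Bystander, loose: grey plastic opening tool, 116 mm, lying. Origin: centre of its underside.
- meter: Bystander, loose: hand multimeter, 148x99x42 mm. Origin: centre of its underside.
- small_parts_box: Bystander, loose: clear compartment box, 93x151x33 mm. Origin: centre of its underside.

How it is judged:
By the outcome, as a careful person would: the job done as asked, in the order asked, and still so for the second after the job is handed in, with the robot touching nothing.
It also fails if it takes over 51 s, if anything falls off the work surface, if the arm or the gripper's body presses on something with over 40 N, if the wrist force passes 120 N, or if a joint passes its speed limit or range.

## Working session

There is one attempt and no reset: what is moved stays moved. The work goes in short steps, Python scripts to look and compute and a shell command to move; the robot and the scene stay as the last step left them, time stands still between calls to the robot, and variables do not carry over. Pictures are saved under pics/ and viewed, at most 10 in all, crops included, and the job is handed in when it is done.

```bash
mkdir -p pics; python3 - <<'E'
from rig import get_state, imaging
import cv2,numpy as np
s=get_state();print(s['clock'],s['position'],s['ee_rot'],s['width'])
for n in['top','scene']:
    im=imaging.get_image(n);cv2.imwrite(f'pics/{n}0.png',im[:,:,::-1])
    p=imaging.camera_params(n);print(n,np.round(p['camera_matrix'],1).tolist(),np.round(p['cam_to_world'],3).tolist())
E
```

```text
0.0 [0.20812915 0.53545156 0.24941152] [-2.63467097e-04  1.84315152e-01  9.82866732e-01 -9.17999564e-04] 0.08518539989705357
top [[400.6, 0.0, 275.7], [0.0, 400.6, 200.5], [0.0, 0.0, 1.0]] [[0.014, -0.985, 0.174, 0.3], [-1.0, -0.015, -0.003, -0.062], [0.006, -0.174, -0.985, 1.218], [0.0, 0.0, 0.0, 1.0]]
scene [[454.3, 0.0, 271.3], [0.0, 454.3, 209.4], [0.0, 0.0, 1.0]] [[0.434, -0.44, 0.786, -0.317], [-0.901, -0.216, 0.377, -0.487], [0.004, -0.872, -0.49, 0.592], [0.0, 0.0, 0.0, 1.0]]
```

View pics/top0.png

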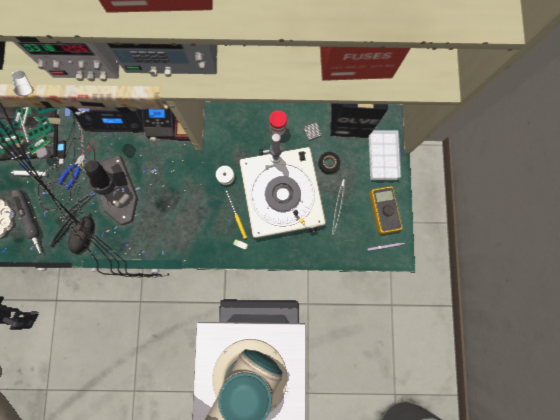

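View pics/scene0.png

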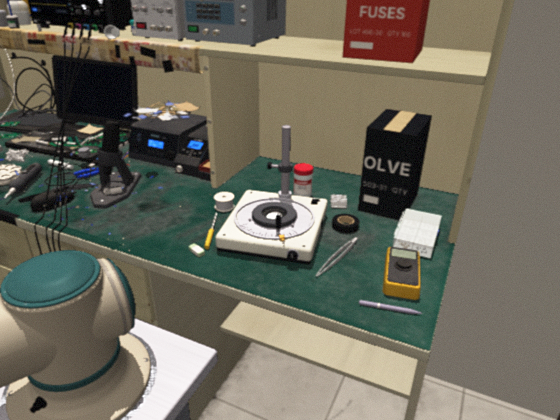

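The top view shows the base near (283,194) px with the robot below. The lever and clip sit near (297,215), so I'll enlarge that area.

```bash
python3 - <<'E'
import cv2,numpy as np
a=cv2.imread('pics/top0.png')[140:245,220:345];b=cv2.imread('pics/scene0.png')[175:270,210:335]
a=cv2.resize(a,None,fx=6,fy=6,interpolation=cv2.INTER_CUBIC)[:600]
cv2.imwrite('pics/c0.png',a)
E
```

```text
(no output)
```

View pics/c0.png

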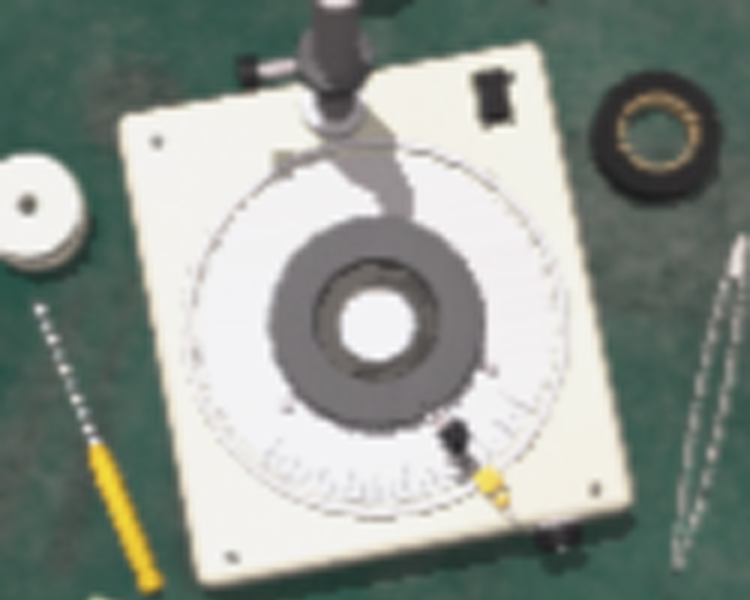

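The base is yawed slightly clockwise. The lever grip is at crop (455,437), the marker at (490,487) and the ring centre at (378,325). The lever starts close to the marker.

```bash
cat > h.py <<'E'
from rig import get_state, imaging
import numpy as np, cv2
from scipy.spatial.transform import Rotation as R
def ray(n,u,v,z):
    p=imaging.camera_params(n);T=p['cam_to_world'];d=T[:3,:3]@np.linalg.solve(p['camera_matrix'],[u,v,1]);o=T[:3,3]
    return o+d*(z-o[2])/d[2]
E
python3 - <<'E'
from h import *
f=lambda x,y,z:ray('top',220+(x+.5)/6-.5,140+(y+.5)/6-.5,z)
C=[f(*p,.044) for p in[(118,118),(535,42),(632,505),(205,585)]]
mid=sum(C)/4
TL,TR,BR,BL=C
for a,b in[(BL,TL),(BR,TR)]: print(np.linalg.norm(b-a),np.degrees(np.arctan2(*(b-a)[1::-1])))
for a,b in[(TR,TL),(BR,BL)]: print(np.linalg.norm(b-a),np.degrees(np.arctan2(*(b-a)[1::-1]))-90)
y=np.arctan2(*((TL-BL)+(TR-BR))[1::-1])
c=f(378,325,.061);print('c',c,'housing c',mid-.01*np.array([np.cos(y),np.sin(y),0]))
for n,p in dict(grip=(456,432,.092),nib=(480,476,.054),clip=(492,488,.054)).items():
    q=f(*p)-c;print(n,q+c,np.hypot(*q[:2]),np.arctan2(q[1],q[0])%(2*np.pi)-y-2.269)
print('yaw',np.degrees(y))
E
```

```text
0.24012190531867283 11.88947585166425
0.24067746785129626 11.40759937993256
0.21505773284248078 11.607689965952972
0.2130370226012041 11.457886321435865
c [ 0.52501653 -0.08610907  0.061     ] housing c [ 0.52690903 -0.0856093   0.044     ]
grip [ 0.46793732 -0.12298327  0.092     ] 0.06795398321390825 1.2428630054888443
nib [ 0.45208159 -0.13685932  0.054     ] 0.0888543497863653 1.2772133927477256
clip [ 0.44627385 -0.14273356  0.054     ] 0.09698836993118426 1.2927275725807408
yaw 11.648259210598626
```

```bash
R='';python3 -m inch '[{"claw":-1,"travel":[0.1,-0.22,0],"turn":0.02},{"claw":-1,"travel":[0.2,-0.44,0],"turn":0.04},{"claw":-1,"travel":[0.3,-0.66,0],"turn":0.06},{"claw":-1,"travel":[0.4,-0.88,0],"turn":0.08},{"claw":-1,"travel":[0.47,-1,0],"turn":0.1}]' 20
python3 -m inch '[{"claw":-1,"travel":[0.1,-0.22,0],"turn":0.02},{"claw":-1,"travel":[0.2,-0.44,0],"turn":0.04},{"claw":-1,"travel":[0.3,-0.66,0],"turn":0.06},{"claw":-1,"travel":[0.4,-0.88,0],"turn":0.08},{"claw":-1,"travel":[0.47,-1,0],"turn":0.1}]'
python3 -m inch '[{"claw":-1,"travel":[0.1,-0.22,0],"turn":0.02},{"claw":-1,"travel":[0.2,-0.44,0],"turn":0.04},{"claw":-1,"travel":[0.3,-0.66,0],"turn":0.06},{"claw":-1,"travel":[0.4,-0.88,0],"turn":0.08},{"claw":-1,"travel":[0.47,-1,0],"turn":0.1}]'
python3 -m inch '[{"claw":-1,"travel":[0,-0.2,0],"turn":0},{"claw":-1,"travel":[0,-0.42,0],"turn":0},{"claw":-1,"travel":[0,-0.42,0],"turn":0}]'
python3 - <<'E'
from h import *
s=get_state();print(s)
im=imaging.get_image('wrist');p=imaging.camera_params('wrist');print(p)
np.savez('w0.npz',pos=s['position'],q=s['ee_rot'])
cv2.imwrite('pics/w0.png',im[:,:,::-1])
E
```

```text
clock: 0.6
position: [0.3024, 0.3327, 0.25]
ee_rot: [-0.0, 0.028, 1.0, -0.001]
contact_force: [0.6, -0.1, -0.8]
width: 0.0121
gripper_force: 0.0
clock: 1.1
position: [0.3968, 0.133, 0.2502]
ee_rot: [-0.0, -0.128, 0.992, -0.001]
contact_force: [0.5, 0.6, -0.1]
width: -0.0001
gripper_force: 0.0
clock: 1.6
position: [0.4913, -0.0675, 0.2499]
ee_rot: [-0.0, -0.282, 0.959, -0.001]
contact_force: [0.1, 0.1, 0.3]
width: 0.0001
gripper_force: 0.0
clock: 1.9
position: [0.4906, -0.153, 0.2497]
ee_rot: [-0.001, -0.279, 0.96, -0.001]
contact_force: [0.2, -1.2, 0.1]
width: -0.0
gripper_force: 0.0
{'clock': 1.9, 'qpos': array([-0.43597809,  0.18401216,  1.63169188, -0.00287298,  1.32532566,
       -2.57257674]), 'qd': array([ 0.0650923 , -0.0232356 ,  0.03349451,  0.07626887,  0.03614485,
        0.04674773]), 'effort': array([ -1.35297395, -35.31372786, -24.44428325,  -0.42048373,
        -0.10204531,  -0.2885975 ]), 'position': array([ 0.49056297, -0.15304219,  0.24967006]), 'ee_rot': array([-7.05872094e-04, -2.79477190e-01,  9.60151279e-01, -1.23405446e-03]), 'contact_force': array([ 0.19251838, -1.21112166,  0.07752978]), 'moment': array([ 0.06167453, -0.01022062, -0.00328783]), 'gripper_force': 0.0, 'width': -2.2410214790616192e-05}
{'camera_matrix': array([[325.1922621 ,   0.        , 283.61030658],
       [  0.        , 325.1922621 , 201.1357953 ],
       [  0.        ,   0.        ,   1.        ]]), 'T_tool_cam': array([[ 9.93960929e-04, -9.50283824e-01, -3.11383471e-01,
         7.97620926e-02],
       [ 9.99999415e-01,  1.07742279e-03, -9.60137688e-05,
        -3.16505371e-04],
       [ 4.26731979e-04, -3.11383193e-01,  9.50284339e-01,
        -1.23239564e-01],
       [ 0.00000000e+00,  0.00000000e+00,  0.00000000e+00,
         1.00000000e+00]])}
```

View pics/w0.png

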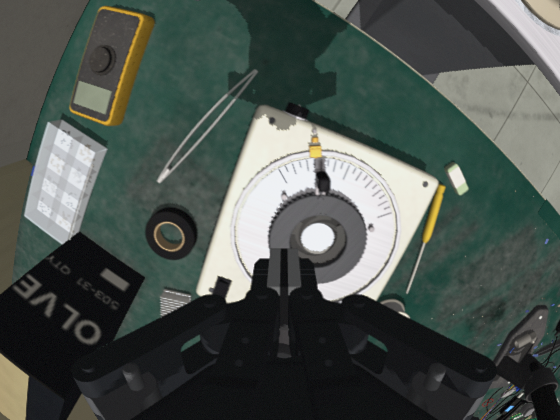

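The wrist view shows the closed fingers, the ring centre near (318,238), the lever at (322,180) and the clip at (317,147). I'll enlarge it.

```bash
python3 - <<'E'
import cv2
a=cv2.imread('pics/w0.png')[120:265,225:410]
cv2.imwrite('pics/w0c.png',cv2.resize(a,None,fx=4,fy=4,interpolation=cv2.INTER_CUBIC))
E
```

```text
(no output)
```

View pics/w0c.png

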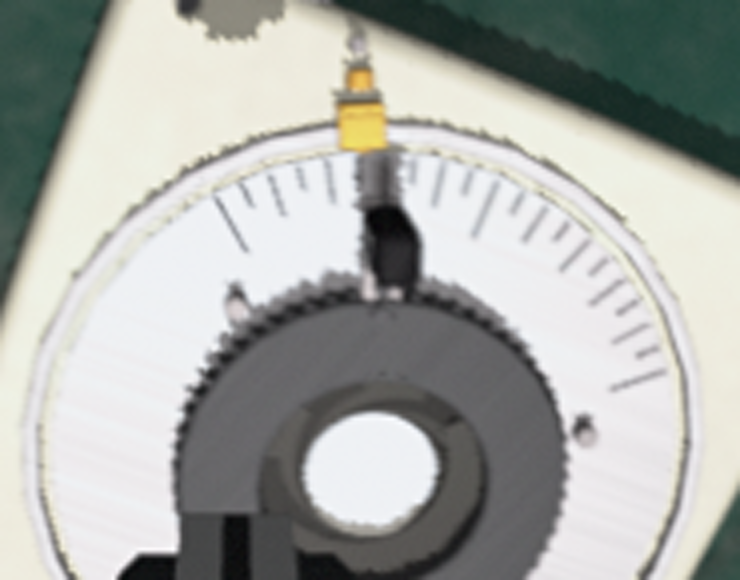

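```bash
cat >> h.py <<'E'
def wray(u,v,z,pos,q):
    p=imaging.camera_params('wrist');K=p['camera_matrix'];T=p['T_tool_cam']
    x=np.array([u-K[0,2],v-K[1,2]])/K[0,0];r=np.hypot(*x)
    d=np.r_[x/r*np.sin(r),np.cos(r)];A=R.from_quat(np.r_[q[1:],q[0]]).as_matrix()
    o=pos+A@T[:3,3];d=A@T[:3,:3]@d
    return o+d*(z-o[2])/d[2]
def circ(P):
    P=np.array(P)[:,:2];s=np.linalg.lstsq(np.c_[2*P,np.ones(len(P))],(P**2).sum(1),rcond=None)[0]
    return s[:2],np.sqrt(s[2]+s[:2]@s[:2])
E
python3 - <<'E'
from h import *
d=np.load('w0.npz');g=lambda x,y,z:wray(225+(x+.5)/4-.5,120+(y+.5)/4-.5,z,d['pos'],d['q'])
cr,r=circ([g(*p,.061) for p in[(180,470),(235,348),(300,313),(375,303),(500,347),(565,470)]]);print('ring',cr,r)
cs,r=circ([g(*p,.05) for p in[(75,275),(200,160),(490,135),(620,210),(690,350),(700,430)]]);print('rim',cs,r)
for c in(cr,cs):
  for n,p in dict(t_open=(217,200,.047),t_closed=(663,373,.047),t_open_in=(244,250,.047),t_cl_in=(612,391,.047),clip=(363,125,.054),nib=(367,150,.054),leverend=(378,160,.0545),grip=(396,212,.092)).items():
    q=g(*p)[:2]-c;print(n,q+c,np.hypot(*q),np.arctan2(q[1],q[0])%(2*np.pi)-.203-2.269)
E
```

```text
ring [ 0.52822825 -0.08736673] 0.051864055005533254
rim [ 0.52487361 -0.0887041 ] 0.09380801163101804
t_open [ 0.4873675 -0.1617581] 0.08487447879141269 1.7381083687238617
t_closed [ 0.46132008 -0.03243096] 0.08657160353201454 -0.017859805299453857
t_open_in [ 0.49482099 -0.14877338] 0.06990580509063965 1.7421381836509502
t_cl_in [ 0.47346774 -0.04183678] 0.07121579904220313 -0.02402578306866454
clip [ 0.450261  -0.1422369] 0.09533953647538583 1.2828370421137207
nib [ 0.45497954 -0.13788087] 0.08897781894184531 1.2733215259084654
leverend [ 0.45553458 -0.13424219] 0.08649669618688006 1.2423286589080371
grip [ 0.45933173 -0.13150682] 0.08182345420435681 1.239382582398108
t_open [ 0.4873675 -0.1617581] 0.0821193979614557 1.7660768587688596
t_closed [ 0.46132008 -0.03243096] 0.08488649798642642 -0.055122432626881324
t_open_in [ 0.49482099 -0.14877338] 0.06716753876518342 1.7765018603875342
t_cl_in [ 0.47346774 -0.04183678] 0.06956370482802067 -0.0696552794211911
clip [ 0.450261  -0.1422369] 0.09183028727621033 1.291951762465978
nib [ 0.45497954 -0.13788087] 0.08546072755096498 1.2827239925000957
leverend [ 0.45553458 -0.13424219] 0.08295552170455232 1.2506951622514668
grip [ 0.45933173 -0.13150682] 0.07828033191221925 1.248115352219433
```

```bash
python3 -m inch '[{"claw":-1,"travel":[-0.02,-0.01,-0.2],"turn":0},{"claw":-1,"travel":[-0.02,-0.01,-0.4],"turn":0},{"claw":-1,"travel":[-0.02,-0.01,-0.6],"turn":0},{"claw":-1,"travel":[-0.02,-0.01,-0.7],"turn":0},{"claw":-1,"travel":[-0.02,-0.01,-0.76],"turn":0}]'
python3 -m inch '[{"claw":-1,"travel":[-0.02,0.03,0],"turn":0},{"claw":-1,"travel":[-0.02,0.03,0],"turn":0}]'
python3 - <<'E'
from h import *
s=get_state();print(s['position'],s['qpos'][5]);np.savez('w1.npz',pos=s['position'],q=s['ee_rot'])
cv2.imwrite('pics/w1.png',imaging.get_image('wrist')[:,:,::-1])
c=np.array([.527,-.087])
for dl in(0.29,0.31):
  for v in(1.1,.9,.7,.5,.3,.15,.05,0):
    t=2.472+v;f=t+0;  # lever angle; finger centre offset tangentially
    e=np.array([np.cos(t),np.sin(t)]);n=np.array([-e[1],e[0]])
    print(v,np.round(c+.071*e+n*(.0205 if dl<.3 else .0205*-1),4),'turn from 212.4:',round((np.degrees(t)-212.4)/180,3))
E
```

```text
clock: 2.45
position: [0.4849, -0.1481, 0.0963]
ee_rot: [-0.001, -0.282, 0.959, 0.002]
contact_force: [0.3, 0.3, -0.6]
width: -0.0003
gripper_force: 0.0
clock: 2.65
position: [0.4821, -0.1429, 0.099]
ee_rot: [0.0, -0.282, 0.959, 0.0]
contact_force: [0.6, -0.5, -0.3]
width: 0.0004
gripper_force: 0.0
[ 0.4820981  -0.1428597   0.09895898] -2.5706337578585696
1.1 [ 0.471  -0.1353] turn from 212.4: -0.043
0.9 [ 0.4626 -0.1232] turn from 212.4: -0.107
0.7 [ 0.4567 -0.1096] turn from 212.4: -0.17
0.5 [ 0.4536 -0.0952] turn from 212.4: -0.234
0.3 [ 0.4534 -0.0805] turn from 212.4: -0.298
0.15 [ 0.4552 -0.0695] turn from 212.4: -0.345
0.05 [ 0.4573 -0.0625] turn from 212.4: -0.377
0 [ 0.4586 -0.059 ] turn from 212.4: -0.393
1.1 [ 0.4539 -0.098 ] turn from 212.4: -0.043
0.9 [ 0.4532 -0.0833] turn from 212.4: -0.107
0.7 [ 0.4554 -0.0687] turn from 212.4: -0.17
0.5 [ 0.4605 -0.0548] turn from 212.4: -0.234
0.3 [ 0.4682 -0.0422] turn from 212.4: -0.298
0.15 [ 0.4755 -0.034 ] turn from 212.4: -0.345
0.05 [ 0.4811 -0.0291] turn from 212.4: -0.377
0 [ 0.4841 -0.0269] turn from 212.4: -0.393
```

View pics/w1.png

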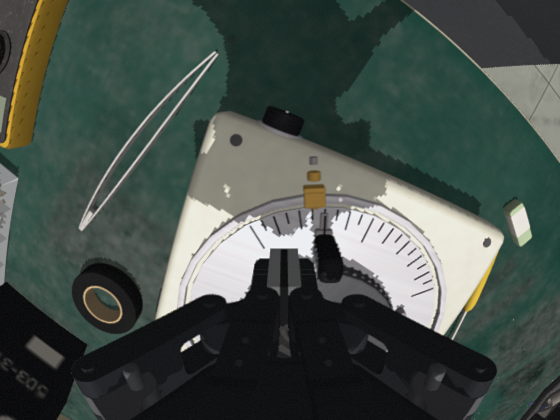

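The fingertips stand just beside the lever grip, with pads about as wide as the grip at the tips. I'll work out the arc.

```bash
cat >> h.py <<'E'
def arc(vs,off,c=(.527,-.087),r=.071):
    s=get_state();p=s['position'];q=s['ee_rot'];A=R.from_quat(np.r_[q[1:],q[0]]).as_matrix()
    a=np.arctan2(A[1,0],A[0,0])
    for v in vs:
        t=2.472+v;e=np.array([np.cos(t),np.sin(t)]);n=np.array([-e[1],e[0]])
        x=np.array(c)+r*e+off*n
        print(v,np.round((x-p[:2])/.2,3),'turn',round(((t-a+np.pi)%(2*np.pi)-np.pi)/np.pi,3))
E
python3 -c "
from h import *
arc([1.25,1.2,1.15,1.1,1.05,1,.9,.8,.7,.6],.014)"
```

```text
1.25 [-0.038  0.029] turn 0.002
1.2 [-0.05   0.043] turn -0.013
1.15 [-0.062  0.056] turn -0.029
1.1 [-0.073  0.071] turn -0.045
1.05 [-0.083  0.086] turn -0.061
1 [-0.092  0.101] turn -0.077
0.9 [-0.109  0.133] turn -0.109
0.8 [-0.122  0.167] turn -0.141
0.7 [-0.132  0.202] turn -0.173
0.6 [-0.138  0.237] turn -0.204
```

```bash
python3 -m inch '[{"claw":-1,"travel":[-0.038,0.029,-0.015],"turn":0},{"claw":-1,"travel":[-0.05,0.043,-0.015],"turn":-0.013},{"claw":-1,"travel":[-0.062,0.056,-0.015],"turn":-0.029},{"claw":-1,"travel":[-0.073,0.071,-0.015],"turn":-0.045},{"claw":-1,"travel":[-0.083,0.086,-0.015],"turn":-0.061}]'
python3 - <<'E'
from h import *
arc([1.05,1,.9,.8,.7,.6,.5,.4,.3,.2],.014)
cv2.imwrite('pics/w2.png',imaging.get_image('wrist')[150:350,180:450,::-1])
E
```

```text
clock: 3.2
position: [0.4665, -0.1273, 0.0965]
ee_rot: [0.002, -0.188, 0.982, -0.001]
contact_force: [0.7, -2.3, -0.1]
width: 0.0003
gripper_force: 0.9
1.05 [-0.001  0.005] turn 0.001
1 [-0.011  0.02 ] turn -0.015
0.9 [-0.027  0.052] turn -0.047
0.8 [-0.041  0.086] turn -0.079
0.7 [-0.05   0.121] turn -0.111
0.6 [-0.057  0.156] turn -0.142
0.5 [-0.059  0.193] turn -0.174
0.4 [-0.059  0.229] turn -0.206
0.3 [-0.054  0.265] turn -0.238
0.2 [-0.046  0.3  ] turn -0.27
```

View pics/w2.png

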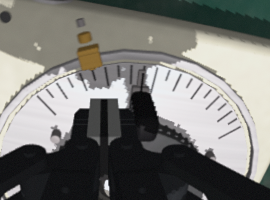

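The lever has left the clip and is being pushed with about 2 N. I'll carry on round the arc.

```bash
python3 -m inch '[{"claw":-1,"travel":[-0.011,0.02,0],"turn":-0.015},{"claw":-1,"travel":[-0.027,0.052,0],"turn":-0.047},{"claw":-1,"travel":[-0.041,0.086,0],"turn":-0.079},{"claw":-1,"travel":[-0.05,0.121,0],"turn":-0.111},{"claw":-1,"travel":[-0.057,0.156,0],"turn":-0.142}]'
python3 -c "
from h import *
arc([.5,.4,.35,.3,.25,.2,.15,.1,.05,0,-.05,-.1],.014)"
```

```text
clock: 3.75
position: [0.455, -0.0961, 0.0964]
ee_rot: [0.001, 0.035, 0.999, -0.001]
contact_force: [0.8, -1.2, 0.3]
width: 0.0001
gripper_force: 1.0
0.5 [-0.002  0.036] turn -0.032
0.4 [-0.001  0.073] turn -0.064
0.35 [0.001 0.091] turn -0.08
0.3 [0.004 0.108] turn -0.096
0.25 [0.007 0.126] turn -0.112
0.2 [0.012 0.144] turn -0.127
0.15 [0.017 0.161] turn -0.143
0.1 [0.023 0.178] turn -0.159
0.05 [0.03  0.195] turn -0.175
0 [0.038 0.211] turn -0.191
-0.05 [0.047 0.227] turn -0.207
-0.1 [0.056 0.242] turn -0.223
```

```bash
python3 -m inch '[{"claw":-1,"travel":[-0.002,0.036,0],"turn":-0.032},{"claw":-1,"travel":[-0.001,0.073,0],"turn":-0.064},{"claw":-1,"travel":[0.004,0.108,0],"turn":-0.096},{"claw":-1,"travel":[0.007,0.126,0],"turn":-0.112},{"claw":-1,"travel":[0.012,0.144,0],"turn":-0.127}]'
python3 - <<'E'
from h import *
arc([.2,.18,.16,.14,.12,.1,.08,.06,.04,.02,0],.014)
s=get_state();np.savez('w3.npz',pos=s['position'],q=s['ee_rot'])
im=imaging.get_image('wrist')[:,:,::-1];cv2.imwrite('pics/w3f.png',im)
cv2.imwrite('pics/w3.png',cv2.resize(im[180:330,200:400],None,fx=3,fy=3,interpolation=2))
E
```

```text
clock: 4.25
position: [0.457, -0.0671, 0.0963]
ee_rot: [0.001, 0.231, 0.973, -0.001]
contact_force: [-0.0, -1.1, 0.7]
width: 0.0001
gripper_force: 0.9
0.2 [ 0.002 -0.001] turn -0.001
0.18 [0.004 0.006] turn -0.008
0.16 [0.006 0.013] turn -0.014
0.14 [0.008 0.02 ] turn -0.02
0.12 [0.011 0.026] turn -0.027
0.1 [0.013 0.033] turn -0.033
0.08 [0.016 0.04 ] turn -0.039
0.06 [0.019 0.047] turn -0.046
0.04 [0.022 0.053] turn -0.052
0.02 [0.025 0.06 ] turn -0.059
0 [0.028 0.066] turn -0.065
```

View pics/w3.png

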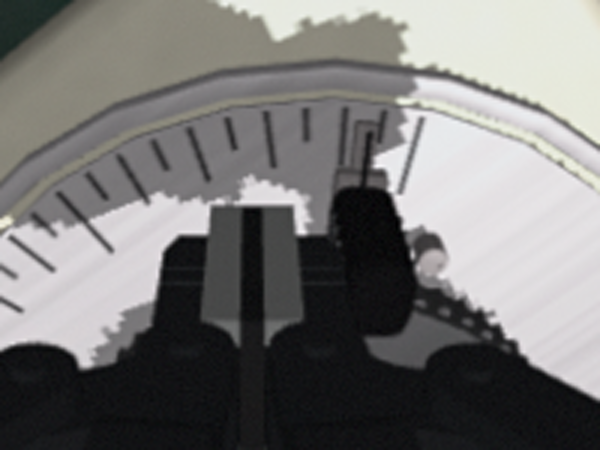

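The lever is just over one tick short of the end tick (410,150) and near the stop post (430,250). I'll creep in and watch the force.

```bash
python3 -m inch '[{"claw":-1,"travel":[0.004,0.006,0],"turn":-0.008},{"claw":-1,"travel":[0.006,0.013,0],"turn":-0.014},{"claw":-1,"travel":[0.008,0.02,0],"turn":-0.02},{"claw":-1,"travel":[0.01,0.024,0],"turn":-0.024}]'
python3 -m inch '[{"claw":-1,"travel":[0.001,0.003,0],"turn":-0.004},{"claw":-1,"travel":[0.002,0.006,0],"turn":-0.008}]'
python3 -m inch '[{"claw":-1,"travel":[0.001,0.003,0],"turn":-0.004},{"claw":-1,"travel":[0.002,0.006,0],"turn":-0.008}]'
python3 -c "
from h import *
print(get_state()['contact_force'])
arc([.12,.1,.08,.06,0],.014)"
```

```text
clock: 4.7
position: [0.4585, -0.062, 0.0953]
ee_rot: [-0.0, 0.267, 0.964, 0.0]
contact_force: [-1.3, -2.0, 1.3]
width: -0.0002
gripper_force: 0.9
clock: 4.9
position: [0.4589, -0.0608, 0.0952]
ee_rot: [-0.0, 0.279, 0.96, 0.0]
contact_force: [-1.7, -1.4, 0.9]
width: -0.0004
gripper_force: 0.9
clock: 5.1
position: [0.4593, -0.0595, 0.0952]
ee_rot: [-0.0, 0.292, 0.957, 0.0]
contact_force: [-2.2, -0.9, 1.1]
width: 0.0002
gripper_force: 1.0
[-2.21098694 -0.90756695  1.08371122]
0.12 [-0.001 -0.012] turn 0.013
0.1 [ 0.002 -0.005] turn 0.007
0.08 [0.004 0.002] turn 0.001
0.06 [0.007 0.008] turn -0.006
0 [0.017 0.028] turn -0.025
```

```bash
for i in 1; do python3 -m inch '[{"claw":-1,"travel":[0.002,0.003,0],"turn":-0.003},{"claw":-1,"travel":[0.003,0.006,0],"turn":-0.006}]' ; done | grep force
python3 -m inch '[{"claw":-1,"travel":[0.002,0.003,0],"turn":-0.003},{"claw":-1,"travel":[0.003,0.006,0],"turn":-0.006}]'|grep contact
```

```text
contact_force: [-2.4, -1.3, 1.3]
gripper_force: 1.0
contact_force: [-4.0, -3.2, 1.1]
```

```bash
python3 -m inch '[{"claw":-1,"travel":[0.002,0.003,0],"turn":-0.003},{"claw":-1,"travel":[0.003,0.006,0],"turn":-0.006}]'
python3 - <<'E'
from h import *
s=get_state();print(s['contact_force']);np.savez('w4.npz',pos=s['position'],q=s['ee_rot'])
arc([.08,.06,.04,0],.014)
im=imaging.get_image('wrist')[:,:,::-1];cv2.imwrite('pics/w4f.png',im)
cv2.imwrite('pics/w4.png',cv2.resize(im[180:330,200:400],None,fx=3,fy=3,interpolation=2))
E
```

```text
clock: 5.7
position: [0.4601, -0.0571, 0.0952]
ee_rot: [-0.001, 0.318, 0.948, -0.002]
contact_force: [-6.2, -7.6, 2.7]
width: -0.0002
gripper_force: 4.5
[-6.15008001 -7.55901653  2.73682365]
0.08 [ 0.001 -0.011] turn 0.018
0.06 [ 0.003 -0.004] turn 0.012
0.04 [0.006 0.003] turn 0.005
0 [0.013 0.016] turn -0.007
```

View pics/w4.png

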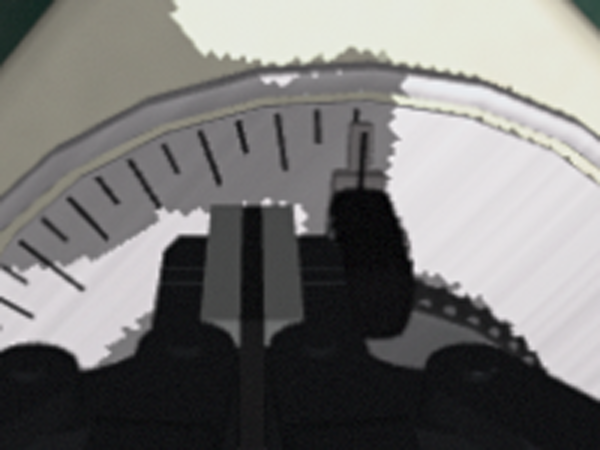

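Force rose to about 10 N with the pointer on the end tick, so the lever is at the closed stop. Now I'll back off, lift over, and come down on the other side.

```bash
python3 -m inch '[{"claw":-1,"travel":[-0.03,-0.04,0],"turn":0},{"claw":-1,"travel":[-0.03,-0.04,0.15],"turn":0},{"claw":-1,"travel":[-0.03,-0.04,0.35],"turn":0},{"claw":-1,"travel":[-0.03,-0.04,0.35],"turn":0}]'
python3 -m inch '[{"claw":-1,"travel":[0.09,0.12,0],"turn":0},{"claw":-1,"travel":[0.186,0.237,0],"turn":0},{"claw":-1,"travel":[0.186,0.237,0],"turn":0},{"claw":-1,"travel":[0.186,0.237,-0.2],"turn":0},{"claw":-1,"travel":[0.186,0.237,-0.35],"turn":0}]'
python3 - <<'E'
from h import *
s=get_state();print(s['contact_force'],s['qpos'][5])
arc([-.1,0,.1,.2,.3,.4,.5,.6],-.018)
E
```

```text
clock: 6.15
position: [0.4597, -0.0651, 0.17]
ee_rot: [0.006, 0.318, 0.948, 0.001]
contact_force: [0.7, -0.1, 0.3]
width: -0.0002
gripper_force: 0.0
clock: 6.65
position: [0.4926, -0.0167, 0.0942]
ee_rot: [0.001, 0.318, 0.948, 0.0]
contact_force: [0.0, 0.5, -1.4]
width: 0.0002
gripper_force: 0.0
[ 0.02251541  0.53862927 -1.35740877] -1.0995754116785332
-0.1 [-0.02 -0.04] turn -0.039
0 [-0.05  -0.061] turn -0.007
0.1 [-0.078 -0.084] turn 0.025
0.2 [-0.104 -0.111] turn 0.056
0.3 [-0.127 -0.139] turn 0.088
0.4 [-0.146 -0.17 ] turn 0.12
0.5 [-0.163 -0.203] turn 0.152
0.6 [-0.176 -0.237] turn 0.184
```

```bash
python3 -m inch '[{"claw":-1,"travel":[-0.02,-0.03,0],"turn":-0.007},{"claw":-1,"travel":[-0.05,-0.061,0],"turn":-0.007},{"claw":-1,"travel":[-0.078,-0.084,0],"turn":0.025},{"claw":-1,"travel":[-0.104,-0.111,0],"turn":0.056},{"claw":-1,"travel":[-0.127,-0.139,0],"turn":0.088}]'
python3 - <<'E'
from h import *
arc([.3,.4,.5,.6,.7,.8],-.018)
E
```

```text
clock: 7.15
position: [0.4681, -0.0452, 0.0972]
ee_rot: [0.002, 0.183, 0.983, 0.0]
contact_force: [1.4, 1.4, -0.9]
width: 0.0001
gripper_force: 1.0
0.3 [-0.004  0.003] turn -0.001
0.4 [-0.024 -0.028] turn 0.031
0.5 [-0.04 -0.06] turn 0.063
0.6 [-0.053 -0.094] turn 0.095
0.7 [-0.063 -0.13 ] turn 0.127
0.8 [-0.069 -0.166] turn 0.159
```

```bash
python3 -m inch '[{"claw":-1,"travel":[-0.024,-0.028,0],"turn":0.031},{"claw":-1,"travel":[-0.04,-0.06,0],"turn":0.063},{"claw":-1,"travel":[-0.053,-0.094,0],"turn":0.095},{"claw":-1,"travel":[-0.063,-0.13,0],"turn":0.127},{"claw":-1,"travel":[-0.069,-0.166,0],"turn":0.159}]'
python3 - <<'E'
from h import *
arc([.8,.9,1,1.05,1.1,1.15],-.018)
E
```

```text
clock: 7.65
position: [0.4544, -0.0785, 0.0975]
ee_rot: [0.002, -0.066, 0.998, -0.0]
contact_force: [1.0, 2.6, -0.4]
width: 0.0
gripper_force: 1.0
0.8 [-0.001  0.001] turn -0.0
0.9 [-0.003 -0.036] turn 0.031
1 [-0.002 -0.072] turn 0.063
1.05 [-0.    -0.091] turn 0.079
1.1 [ 0.003 -0.109] turn 0.095
1.15 [ 0.007 -0.127] turn 0.111
```

Next I'll go to about 1.15 and then look. I'll also try locating the clip and pointer by code.

```bash
python3 -m inch '[{"claw":-1,"travel":[-0.003,-0.036,0],"turn":0.031},{"claw":-1,"travel":[-0.002,-0.072,0],"turn":0.063},{"claw":-1,"travel":[0,-0.091,0],"turn":0.079},{"claw":-1,"travel":[0.003,-0.109,0],"turn":0.095},{"claw":-1,"travel":[0.007,-0.127,0],"turn":0.111}]'
python3 -m inch '[{"claw":-1,"travel":[0,0,0],"turn":0}]'
python3 - <<'E'
from h import *
s=get_state();np.savez('w5.npz',pos=s['position'],q=s['ee_rot'])
arc([1.15,1.2,1.22,1.24,1.26,1.28,1.3,1.32],-.018)
im=imaging.get_image('wrist')[:,:,::-1];cv2.imwrite('pics/w5f.png',im)
h=cv2.cvtColor(im,cv2.COLOR_BGR2HSV);m=cv2.inRange(h,(12,120,90),(32,255,255));m[:, :200]=0;m[:,380:]=0
n,_,st,ce=cv2.connectedComponentsWithStats(m);print([(st[i].tolist(),ce[i].round(1).tolist()) for i in range(1,n) if st[i,4]>8])
a=im[165:285,190:350];cv2.imwrite('pics/w5.png',cv2.resize(a,None,fx=5,fy=5,interpolation=2))
E
```

```text
clock: 8.15
position: [0.4554, -0.1038, 0.0974]
ee_rot: [0.002, -0.237, 0.972, -0.001]
contact_force: [0.5, 2.3, -0.6]
width: -0.0002
gripper_force: 0.9
clock: 8.25
position: [0.4555, -0.1042, 0.0972]
ee_rot: [0.002, -0.236, 0.972, -0.001]
contact_force: [-0.6, -0.0, 0.4]
width: 0.0001
gripper_force: 0.0
1.15 [0.001 0.002] turn 0.001
1.2 [ 0.006 -0.016] turn 0.017
1.22 [ 0.008 -0.023] turn 0.024
1.24 [ 0.01 -0.03] turn 0.03
1.26 [ 0.013 -0.037] turn 0.036
1.28 [ 0.015 -0.044] turn 0.043
1.3 [ 0.018 -0.05 ] turn 0.049
1.32 [ 0.021 -0.057] turn 0.056
[([217, 180, 13, 10, 102], [222.6, 184.5]), ([215, 195, 23, 22, 409], [226.2, 205.3])]
```

View pics/w5.png

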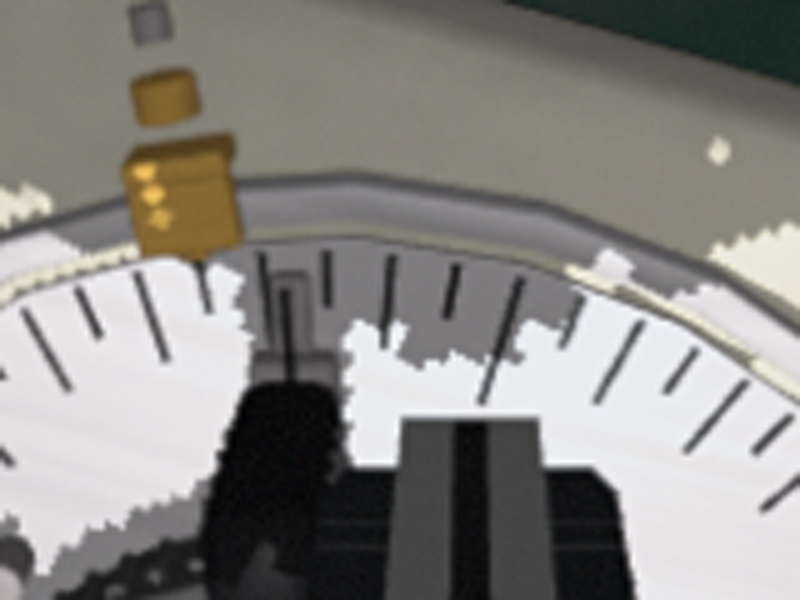

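The pointer's end is at crop (293,272), and the line on the lever runs (287,285)-(290,378). The clip's inner edge is centred at (193,247), with the nib just below at about (200,262).

```bash
python3 - <<'E'
from h import *
d=np.load('w5.npz')
g=lambda x,y,z:wray(190+(x+.5)/5-.5,165+(y+.5)/5-.5,z,d['pos'],d['q'])[:2]
for c in([.527,-.087],[.5282,-.0874],[.525,-.086]):
 for n,p in dict(ptr=(293,272,.0545),ptr_l=(276,280,.0545),ptr_r=(310,280,.0545),line=(288,290,.0545),line2=(290,375,.0545),nib=(200,262,.052),edgeL=(145,252,.05),edgeR=(240,243,.05),topL=(125,168,.054),topR=(208,155,.054),cl0=(790,490,.047),cl1=(745,382,.047)).items():
  q=g(*p)-c;print(n,np.round(g(*p),4),round(np.hypot(*q),4),round(np.arctan2(q[1],q[0])%(2*np.pi)-2.472,3))
E
```

```text
ptr [ 0.4514 -0.1287] 0.0864 1.174
ptr_l [ 0.4531 -0.13  ] 0.0855 1.197
ptr_r [ 0.4514 -0.1267] 0.0854 1.153
line [ 0.4536 -0.1283] 0.0843 1.182
line2 [ 0.4629 -0.1237] 0.0739 1.19
nib [ 0.4562 -0.1384] 0.0875 1.297
edgeL [ 0.4589 -0.1445] 0.0891 1.371
edgeR [ 0.4528 -0.1352] 0.0885 1.246
topL [ 0.4492 -0.1503] 0.1003 1.353
topR [ 0.4436 -0.1427] 0.1003 1.259
cl0 [ 0.4527 -0.0619] 0.0784 0.344
cl1 [ 0.4426 -0.0747] 0.0853 0.525
ptr [ 0.4514 -0.1287] 0.0872 1.163
ptr_l [ 0.4531 -0.13  ] 0.0863 1.186
ptr_r [ 0.4514 -0.1267] 0.0863 1.142
line [ 0.4536 -0.1283] 0.0851 1.171
line2 [ 0.4629 -0.1237] 0.0748 1.177
nib [ 0.4562 -0.1384] 0.0882 1.286
edgeL [ 0.4589 -0.1445] 0.0898 1.359
edgeR [ 0.4528 -0.1352] 0.0893 1.235
topL [ 0.4492 -0.1503] 0.101 1.342
topR [ 0.4436 -0.1427] 0.1011 1.249
cl0 [ 0.4527 -0.0619] 0.0797 0.344
cl1 [ 0.4426 -0.0747] 0.0866 0.522
ptr [ 0.4514 -0.1287] 0.0851 1.196
ptr_l [ 0.4531 -0.13  ] 0.0843 1.219
ptr_r [ 0.4514 -0.1267] 0.0841 1.174
line [ 0.4536 -0.1283] 0.083 1.204
line2 [ 0.4629 -0.1237] 0.0727 1.216
nib [ 0.4562 -0.1384] 0.0865 1.32
edgeL [ 0.4589 -0.1445] 0.0883 1.394
edgeR [ 0.4528 -0.1352] 0.0874 1.268
topL [ 0.4492 -0.1503] 0.0994 1.373
topR [ 0.4436 -0.1427] 0.0992 1.278
cl0 [ 0.4527 -0.0619] 0.0762 0.348
cl1 [ 0.4426 -0.0747] 0.0832 0.533
```

```bash
python3 -m inch '[{"claw":-1,"travel":[0.006,-0.016,0],"turn":0.017},{"claw":-1,"travel":[0.009,-0.026,0],"turn":0.027},{"claw":-1,"travel":[0.013,-0.037,0],"turn":0.036},{"claw":-1,"travel":[0.013,-0.037,0],"turn":0.036}]'
cat > m.py <<'E'
from h import *
import sys
def blob(im):
    m=cv2.inRange(cv2.cvtColor(im,cv2.COLOR_BGR2HSV),(12,120,90),(32,255,255));m[:,:190]=0;m[:,380:]=0
    n,_,st,ce=cv2.connectedComponentsWithStats(m);i=1+np.argmax(st[1:,4]);return ce[i],st[i]
s=get_state();im=np.ascontiguousarray(imaging.get_image('wrist')[:,:,::-1]);cv2.imwrite(f'pics/{sys.argv[1]}.png',im)
i0=cv2.imread('pics/w5f.png');b0,_=blob(i0);b,st=blob(im);print('blob',b,st)
def match(t,x0,y0,w,h,rad=25):
    T=t[y0:y0+h,x0:x0+w];r=cv2.matchTemplate(im[y0-rad:y0+h+rad,x0-rad:x0+w+rad],T,cv2.TM_CCOEFF_NORMED);_,v,_,l=cv2.minMaxLoc(r)
    x,y=l;f=lambda a,c,e:(a-e)/2/(a+e-2*c)
    if 0<x<r.shape[1]-1 and 0<y<r.shape[0]-1: x=x+f(r[y,x-1],r[y,x],r[y,x+1]);y=y+f(r[y-1,x.__int__()],r[y,x.__int__()],r[y+1,x.__int__()])
    return np.array([x-rad,y-rad]),v
dp,v=match(i0,238,232,24,22);print('lever shift',dp,v)
c=np.array([.527,-.087])
def ang(u,v,z,p,q): w=wray(u,v,z,p,q)[:2]-c;return np.hypot(*w),np.arctan2(w[1],w[0])%(2*np.pi)-2.472
d=np.load('w5.npz')
for nm,(u,vv),z in(('ptr5',(248.2,219),.0545),('clip5',b0,.054)):print(nm,ang(u,vv,z,d['pos'],d['q']))
print('ptr',ang(248.2+dp[0],219+dp[1],.0545,s['position'],s['ee_rot']),'clip',ang(*b,.054,s['position'],s['ee_rot']))
arc([1.24,1.25,1.26,1.27,1.28,1.29,1.3],-.018)
E
python3 m.py w6
```

```text
clock: 8.7
position: [0.4572, -0.1108, 0.0961]
ee_rot: [0.0, -0.29, 0.957, -0.0]
contact_force: [-0.3, 0.0, 0.1]
width: -0.0
gripper_force: 0.4
blob [241.89260143 204.23389021] [231 194  22  22 419]
lever shift [0.13435745 0.21172905] 0.9686164259910583
ptr5 (np.float64(0.08642419297027608), np.float64(1.1739234762237554))
clip5 (np.float64(0.09522210483827523), np.float64(1.2971636823208659))
ptr (np.float64(0.0866070867349844), np.float64(1.2660269511706495)) clip (np.float64(0.09514419188563598), np.float64(1.2996625718686974))
1.24 [0.001 0.003] turn -0.006
1.25 [ 0.002 -0.001] turn -0.003
1.26 [ 0.004 -0.004] turn 0.0
1.27 [ 0.005 -0.008] turn 0.004
1.28 [ 0.006 -0.011] turn 0.007
1.29 [ 0.007 -0.014] turn 0.01
1.3 [ 0.009 -0.018] turn 0.013
```

```bash
python3 -m inch '[{"claw":-1,"travel":[0.002,-0.005,0],"turn":0.003},{"claw":-1,"travel":[0.004,-0.009,0],"turn":0.007},{"claw":-1,"travel":[0.004,-0.009,0],"turn":0.007}]'
python3 m.py w7
python3 - <<'E'
import cv2,numpy as np
im=cv2.imread('pics/w7.png')
print(im[205:236:1,236:266].max(2)) if 0 else None
h=cv2.cvtColor(im,cv2.COLOR_BGR2HSV)
for y in range(208,242,2): print(y,' '.join(('*' if h[y,x,1]>110 and 10<h[y,x,0]<35 else ' ')+'%3d'%im[y,x].max() for x in range(234,268)))
E
```

```text
clock: 9.05
position: [0.4581, -0.1123, 0.0954]
ee_rot: [-0.0, -0.302, 0.953, 0.0]
contact_force: [-1.1, 0.2, 1.0]
width: 0.0002
gripper_force: 0.7
blob [245.7744186  203.91395349] [235 194  22  22 430]
lever shift [0.13985062 1.1213875 ] 0.9456232190132141
ptr5 (np.float64(0.0864331970693215), np.float64(1.1739234195925827))
clip5 (np.float64(0.09523088590754603), np.float64(1.2971535417980227))
ptr (np.float64(0.08603011442215458), np.float64(1.2886483729264735)) clip (np.float64(0.09518329197459476), np.float64(1.2997756978602935))
1.24 [-0.003  0.01 ] turn -0.013
1.25 [-0.002  0.007] turn -0.01
1.26 [-0.     0.003] turn -0.007
1.27 [ 0.001 -0.   ] turn -0.004
1.28 [ 0.002 -0.003] turn -0.001
1.29 [ 0.003 -0.007] turn 0.003
1.3 [ 0.005 -0.01 ] turn 0.006
208  112  112 *127 *133 *133 *134 *133 *134 *134 *133 *133 *133 *132 *132 *134 *133 *133 *134 *133 *132 *134 *130 *114  107  123  123  125  123  124  126  125  127  128  128
210  122  122 *129 *135 *134 *134 *134 *133 *134 *135 *135 *136 *135 *133 *133 *134 *134 *134 *134 *134 *134 *131 *113  104  124  125  121  121  122  121  120
[... 1925 characters left out ...]
 234
234  223  144  114  200  242  242  208  133  125  123  113   96   79   29   49   86   99   96   94  108  120  121  115   88   47   79  127  184  239  239  238  239  239  239
236  239  239  237  238  241  211   93   62   63   64   65   67   54   22   34   60   67   68   63   63   63   62   76  104  119  124  172  238  238  239  239  238  239  238
238  235  236  236  238  231  174   93   88   90   90   90   92   77   34   32   67   87   86   88   87   87   86   77   86  121  120  117  123  172  235  236  236  236  237
240  234  234  235  235  221  139   97  102  101   99  101  102   87   38   38   75   97   98   99   99  102   98   87   84  111  127  171  231  239  237  235  235  235  235
```

```bash
python3 - <<'E'
from h import *
s=get_state()
for c in([.527,-.087],[.5282,-.0874],[.525,-.086]):
 for n,p in dict(nib=(244,214.3,.054),nibz=(244,214.3,.052),end=(247.8,220.5,.0545),line=(246.8,224,.0545),line2=(247.1,234,.0545),tick=(245.7,217,.047),tick2=(258.5,217,.047)).items():
  q=wray(*p,s['position'],s['ee_rot'])[:2]-c;print(n,round(np.hypot(*q),4),round(np.arctan2(q[1],q[0])%(2*np.pi)-2.472,3))
E
```

```text
nib 0.0892 1.314
nibz 0.0885 1.318
end 0.0858 1.292
line 0.0837 1.3
line2 0.0778 1.302
tick 0.085 1.316
tick2 0.0851 1.23
nib 0.09 1.303
nibz 0.0892 1.306
end 0.0865 1.28
line 0.0845 1.288
line2 0.0785 1.289
tick 0.0857 1.304
tick2 0.0859 1.219
nib 0.0883 1.337
nibz 0.0875 1.34
end 0.0848 1.316
line 0.0827 1.324
line2 0.0768 1.328
tick 0.084 1.34
tick2 0.084 1.253
```

```bash
python3 -m inch '[{"claw":-1,"travel":[0.001,-0.003,0],"turn":0.002},{"claw":-1,"travel":[0.002,-0.005,0],"turn":0.004},{"claw":-1,"travel":[0.002,-0.005,0],"turn":0.004}]'
cat > v.py <<'E'
from h import *
import sys
n,x0,x1,y0,y1=sys.argv[1],*map(int,sys.argv[2:6])
s=get_state();print(s['position']);im=imaging.get_image('wrist')[:,:,::-1];cv2.imwrite(f'pics/{n}.png',im);h=cv2.cvtColor(np.ascontiguousarray(im),cv2.COLOR_BGR2HSV)
np.savez(n,pos=s['position'],q=s['ee_rot'])
for y in range(y0,y1): print(y,' '.join(('*' if h[y,x,1]>110 and 10<h[y,x,0]<35 else ' ')+'%3d'%im[y,x].max() for x in range(x0,x1)))
E
python3 v.py w8 236 262 211 228; python3 -c "
from h import *
print(np.round(get_state()['ee_rot'],3))"
```

```text
clock: 9.4
position: [0.4586, -0.1133, 0.0953]
ee_rot: [-0.0, -0.308, 0.952, 0.0]
contact_force: [-0.8, 1.3, 1.4]
width: 0.0001
gripper_force: 0.8
[ 0.45855279 -0.11326784  0.09530199]
211  132  119 *117 *133 *136 *136 *136 *138 *137 *136 *136 *136 *135 *135 *136 *135 *136 *134 *135 *135 *134 *133 *127  120  124  133
212  127  117 *117 *131 *138 *135 *137 *137 *136 *135 *136 *135 *137 *135 *136 *136 *134 *136 *136 *136 *136 *134 *128  119  120  129
213  107  105  110 *124 *130 *129 *131 *131 *130 *133 *137 *137 *136 *137 *136 *137 *136 *135 *136 *135 *136 *134 *127  116  103  107
214  116  118  115  116  118  117  117  116  118 *127 *139 *141 *141 *141 *141 *141 *140 *140 *140 *141 *139 *136  127  117  117  119
215  118  124  124  123  125  125  124  124  125  126 *128 *125 *124 *130 *131 *128  125  125  126  125  126  124  123  124  120  114
216   96  123  126  123  125  126  127  127  126  121  106   78   62   93  119  120  122  125  123  125  123  125  124  117   85   50
217   92  123  124  124  124  123  124  125  126  127  114   77   43   92  124  123  125  125  123  123  124  1
[... 692 characters left out ...]

223   95  187  209  159  140  126  125  113   94   81   50   38   73   98   96   90  100  122  124  123  123  125  125  113   64   59
224   86  187  243  242  206  132  125  113   94   80   45   30   70   99   97   90  103  121  123  123  121  124  125  108   48   58
225   88  178  240  241  203  132  124  111   94   79   45   23   68   97   97   90  100  124  123  123  123  123  123  106   46   58
226   99  139  217  205  135  121  123  114   95   80   44   22   69   97   99   88  100  126  126  125  123  124  124  107   47   58
227  120  112  197  205  138  119  121  112   95   78   47   23   66   99   98   89  100  127  126  124  124  123  124  106   45   58
[-0.    -0.307  0.952  0.   ]
```

```bash
python3 -m inch '[{"claw":-1,"travel":[-0.035,0.05,0],"turn":0},{"claw":-1,"travel":[-0.035,0.05,0.2],"turn":0},{"claw":-1,"travel":[-0.035,0.05,0.4],"turn":0},{"claw":-1,"travel":[0.055,-0.078,0.4],"turn":0.002},{"claw":-1,"travel":[0.055,-0.078,0.4],"turn":0.002}]'
python3 -m inch '[{"claw":-1,"travel":[0,0,0],"turn":0},{"claw":-1,"travel":[0,0,0],"turn":0}]' >/dev/null
python3 - <<'E'
from h import *
from scipy.optimize import minimize
s=get_state();print(s['position'],s['ee_rot'])
for v in(1.28,1.3,1.32):
  for r,z in((.0885,.054),(.095,.054),(.07,.054)):
    t=2.472+v;X=np.array([.527+r*np.cos(t),-.087+r*np.sin(t)])
    print(v,r,minimize(lambda u:1e6*((wray(*u,z,s['position'],s['ee_rot'])[:2]-X)**2).sum(),[280,180],method='Nelder-Mead').x.round(1))
E
```

```text
clock: 9.95
position: [0.4729, -0.1312, 0.1773]
ee_rot: [0.003, -0.31, 0.951, -0.003]
contact_force: [0.2, 0.3, 0.4]
width: 0.0003
gripper_force: 0.0
[ 0.46841042 -0.12792244  0.17452947] [-8.19657568e-04 -3.10492097e-01  9.50575147e-01  9.36340319e-04]
1.28 0.0885 [284.1 180.2]
1.28 0.095 [284.3 172.1]
1.28 0.07 [283.6 202.9]
1.3 0.0885 [281.8 180.2]
1.3 0.095 [281.8 172. ]
1.3 0.07 [281.8 202.9]
1.32 0.0885 [279.5 180.2]
1.32 0.095 [279.4 172.1]
1.32 0.07 [280.1 202.9]
```

```bash
python3 v.py w9 266 298 158 202
```

```text
[ 0.46841042 -0.12792244  0.17452947]
158  233  235  227  144  132  134  134  134  134  134  132 * 90 *100 *116 *126 *130 *133 *130 *124 *113 *107  129  134  135  136  134  135  134  134  136  135  135
159  232  226  163  132  132  133  134  133  133  134  132  101 *103 *117 *126 *131 *131 *129 *126 *113  108  128  134  135  136  135  136  136  134  134  133  133
160  231  232  221  152  129  130  132  143  131  132  132  118  111 *120 *124 *128 *128 *126 *121  119  118  131  135  135  135  136  135  134  134  132  132  142
161  230  230  232  222  150  129  159  221  155  132  134  133  134  135  135  135  133  135  134  134  133  134  135  136  136  135  135  145  148  136  149  207
162  230  230  230  230  220  167  227  235  223  143  133  135  134  134  135  134  134  135  135  133  133  134  133  135  138  135  145  218  233  189  213  231
163  229  229  229  230  230  226  231  228  153  118  120  120  121  122  120  121  120  120  120  121  119  120  122  130  136  135  145  219  237  233  233  233
164  229  228  228  228  229  229  231  228  119 * 82 * 83 * 84 * 83 * 83 * 82
[... 5453 characters left out ...]
 190  235  240  240  240  239  239  239  239
198  240  240  239  240  240  241  239  212  131   82   84   80   65   63   32   22   59   62   63   79   89  107  187  235  240  239  239  240  239  240  240  240
199  240  239  240  239  239  240  238  200  118   50   45   27   17   19   14   10   16   17   18   32   59  124  233  243  241  239  238  239  239  239  239  239
200  240  240  240  240  240  240  243  237  110   26   11   10   12   13    9   14    9   11   11   10   30  110  220  241  240  240  239  239  239  238  239  239
201  239  239  239  240  240  240  243  227   89   13   10    8   11   11    6   15   14   12    9   11    6   56  170  236  241  240  239  239  239  238  239  238
```

In the close-up from the radial plane, the nib centre is at column about 281.0 and the pointer centre at about 280.6. That is 0.4 mm or less apart, so it is aligned. I'll withdraw and hand in.

```bash
python3 -m inch '[{"claw":-1,"travel":[0,0,0.15],"turn":0},{"claw":-1,"travel":[-0.1,0,0.35],"turn":0},{"claw":-1,"travel":[-0.3,0,0.4],"turn":0},{"claw":-1,"travel":[-0.3,0,0.4],"turn":0},{"claw":-1,"travel":[-0.3,0,0.4],"turn":0}]'
python3 -c "
from rig import ticket
print(ticket.sign_off())"
```

```text
clock: 10.7
position: [0.4088, -0.1283, 0.2553]
ee_rot: [0.0, -0.31, 0.951, -0.0]
contact_force: [0.2, -1.0, 0.2]
width: -0.0001
gripper_force: 0.0
the job is handed in; nothing more can be done
None
```

The lever went to the closed stop (about 10 N at the stop), then back open until its pointer sat within about 0.4 mm of the marker nib; the hand finished clear, and the job was handed in at 10.7 s.

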